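Clear the short roller sleeves and hold the long one over the roller cage

TASK

Put the two short, fat paint-roller sleeves away in the white bin, both down on its floor. Then lift the long slim sleeve over the wire divider and hold it upright and still above the upturned cage of the roller frame, centred on the cage, with its lower end about 15 mm above the cage's tip, so that I can compare the bore with the cage; finish while still holding it there. Do not touch the divider, let the sleeve touch the roller frame, or disturb the two tins and the roll of tape.

Things in the scene. Friction and masses are not known exactly. Their poses are not given: they have to be found in the camera images.
- long_sleeve: The long slim roller sleeve: pale green tube, 44 mm outer diameter, 30 mm bore right through, 105 mm long, about 50 g, loose, standing upright on the counter. Origin: centre of its lower end; z along its axis, upwards.
- long_sleeve_mid (a point): Centre of the long sleeve, on its axis, half way up (52.5 mm above its lower end).
- stub_a: A short fat roller sleeve: pale green tube, 50 mm outer diameter, 30 mm bore, 60 mm long, about 40 g, loose, standing upright on the counter. Origin: centre of its lower end; z along its axis, upwards.
- stub_a_mid (a point): Centre of stub_a, on its axis, 30 mm above its lower end.
- stub_b: The other short fat sleeve, the same as stub_a in every way. Origin: centre of its lower end.
- stub_b_mid (a point): Centre of stub_b, on its axis, 30 mm above its lower end.
- bin: Open white plastic bin, fixed: outside 240 mm (its x) by 150 mm (its y) by 50 mm high, walls 4 mm, floor about 4 mm thick. Origin: centre of its underside, on the counter. Both short sleeves fit standing side by side along its x.
- roller_frame: Mini paint-roller frame clamped in a fixed steel stand: black handle level, lying along the frame's -y, its wire bent up into an upright cage 26 mm in diameter with a white end cap. Cage and frame are fixed. Origin: on the counter, directly below the cage's axis. Base plate 80 mm (x) by 235 mm, from y = +35 to -200 mm, 12 mm thick; the handle and its clamps reach 52 mm high.
- cage_tip (a point): Centre of the top of the upright cage, 145 mm above the counter; z points straight up along the cage's axis.
- divider: Black wire divider, an upright fixed grid 440 mm long (its x), 110 mm high, 6 mm thick on a foot 30 mm wide; it stands between the sleeves and the roller frame. Origin: on the counter, middle of its foot.
- divider_top (a point): Middle of the divider's top wire, 110 mm above the counter.
- tin_far: Bystander: plain steel tin, 64 mm diameter, 70 mm high, loose, on the roller frame's side of the divider, farther from the robot. Origin: centre of its underside.
- tin_near: Bystander: tin like tin_far, on the same side of the divider, nearer the robot. Origin: centre of its underside.
- tape: Bystander: roll of blue masking tape lying flat, 100 mm diameter, 24 mm high, loose, beyond the sleeves. Origin: centre of its underside.
Things that resemble listed ones, but are neither listed nor needed, are in the scene too. What is shaped like the long_sleeve but blue, pink or red is not meant.

How it is judged:
On the way, in this order (a step that is already met when the one before it is completed fails the run):
1. both short sleeves lie or stand on the floor of the bin, let go (x of stub_a_mid in the frame of bin between -0.116 and 0.116 m and y of stub_a_mid in the frame of bin between -0.071 and 0.071 m and z of each of stub_a_mid, stub_b_mid in the frame of bin below 0.05 m and contact force between the fingers and stub_a below 0.1 N and linear speed of each of stub_a, stub_b below 0.03 m/s and x of stub_b_mid in the frame of bin between -0.116 and 0.116 m and y of stub_b_mid in the frame of bin between -0.071 and 0.071 m and contact force between the fingers and stub_b below 0.1 N), for 0.2 s.
2. the long sleeve is carried over the divider, above its top wire (y of long_sleeve in the frame of divider between -0.05 and 0.05 m and x of long_sleeve in the frame of divider between -0.22 and 0.22 m and height (world z) of long_sleeve above 0.11 m), for 0.02 s.
At the end, for the whole second after the job is handed in: Both short sleeves are on the bin's floor, let go and at rest. The fingers hold the long sleeve upright (within 0.12 rad) and still, its lower end 4 to 28 mm above the cage tip and within 8 mm of the cage's axis (its middle within 10 mm), not touching the roller frame (all of step 1 and horizontal distance between long_sleeve and cage_tip below 0.008 m and horizontal distance between long_sleeve_mid and cage_tip below 0.01 m and z of long_sleeve in the frame of cage_tip between 0.004 and 0.028 m and angle between long_sleeve's own z axis and vertical below 0.12 rad and linear speed of long_sleeve below 0.02 m/s and angular speed of long_sleeve below 0.2 rad/s and contact force between the fingers and long_sleeve above 1 N and contact force between long_sleeve and roller_frame below 0.05 N); the arm keeps its last pose, push and grip.
It fails at once if the divider is touched (over 1 N) (contact force between divider and anything else above 1 N).
It fails at once if the long sleeve touches the roller frame (over 0.5 N) (contact force between long_sleeve and roller_frame above 0.5 N).
It fails at once if a tin or the tape is moved over 20 mm or tipped (distance of any of tin_far, tin_near, tape from where it was at the start of the episode above 0.02 m or angle between any of tin_far, tin_near, tape's own z axis and vertical above 0.3 rad).
It also fails if it takes over 64 s, if anything falls off the work surface, if the arm or the gripper's body presses on something with over 40 N, if the wrist force passes 120 N, or if a joint passes its speed limit or range.

ROBOT

A 6-joint arm with a two-finger parallel gripper is mounted at the origin on the work surface. World frame = base frame: x ahead of the robot, y to its left, z up, the work surface at z = 0. Lengths are in m, angles in rad, forces in N, time in s.
With the tool pointing down it reaches from about 0.425 to 0.95 m from the base axis. Payload 14.7 kg.
Tool frame: the origin (TCP) lies on the centre line of the jaws, within the pads' length; the fingertips stand 19 mm ahead of it and the grasp point (between the pads) is the TCP; y points along the fingers, x is the direction in which the jaws open and shut, and the axes are right-handed (so a half turn about y gives the same grasp; the last joint's range is limited). The gripper opens to 85 mm and grips with 20 to 120 N. Pads are 22 mm wide; open, the fingers measure 114 mm over their backs; the gripper's body (76 mm by 85 mm) begins 54 mm behind the grasp point. The pads swing forward as they close: fully open they stand 13 mm farther back than shut.
Start: joints at [1.053, 0.48, 1.596, -0, 1.065, -0.047], TCP at [0.295, 0.579, 0.25] pointing down, gripper open.
Joint ranges: [-2.75, 2.75], [-0.82, 2.05], [0.23, 2.67], [-1.56, 4.7], [0.09, 2.69], [-2.92, 2.92]. Speed limits (rad/s): [1.89, 1.89, 2.39, 3.01, 3.01, 3.01].

INTERFACE

Orientations are given as a unit quaternion [w, x, y, z].
In Python, from rig import env gives the robot as it stands.
- The arm moves only by the tool jog_arm, never from a script. Its argument "plan" is a list of rows, each an object with "hand": the finger opening in m, from 0 to 0.0854; "translation": the shift along the tool's x, y, z in m, a list of three; "turn": the turn, a rotation vector about the tool's x, y, z in rad, a list of three. In form: [{"hand": hand, "translation": [dx, dy, dz], "turn": [ax, ay, az]}, ...]. A call has exactly 10 rows; each row shifts and turns the commanded pose from where the row before left it, along the tool's axes as they then stand; what a row does not reach is not made up. A row lasts 1/8 s, in which the tool goes at most 62.5 mm and 10.7 degrees, less where a joint would pass 70% of its speed; a pose out of reach is approached as far as the arm can. A call with a gripper value outside its range is refused whole. The fingers move at their own pace and stop on an object; "squeeze" is the grip in N (left out, the last holds). Time passes only in rows, so rows that do not move let the fingers close, or fill a call up. It gives the time, the measured TCP pose, the force and the opening at its end, in the units of the state.
- env.read_state(): the state, without advancing time (a new reading comes with each control period).
- env.get_image(name): name is "side" or "top" or "wrist"; returns (picture, depth): 384x512x3 uint8, red, green, blue; 384x512 float32, m along the optical axis (not along the pixel's ray), 0 where there is no reading.
- env.camera_model(name): a dict with "intrinsics" (3x3 intrinsics, pixels), "view" (4x4, takes a point from world to camera coordinates). Camera axes: x right, y up, looking along -z (the intrinsics and any distortion apply to the point x, -y, -z); pixel columns grow to the right and rows downward; lengths in m; the calibration is good to about 2 mm. A picture is of the moment at which its call begins: read the wrist's pose just before it. camera_model takes no time and is no camera call; for the wrist camera it gives the pose at the moment of the call.
- env.hand_in(): hands the job in, once; it reports no verdict.
The state is a dict: "time_s": time; "joint_positions": joint angles; "qvel": joint speeds; "joint_torque": joint torques, N m; "ee_pos": TCP position; "ee_rot": TCP orientation; "contact_force": force on the tool from outside, world axes, zero at the start; "moment": the same for the moment, N m; "width": finger opening in m.
Only numpy, scipy, OpenCV 4.12 (cv2) and the standard library are available. Lean on these libraries where they do the work, as an engineer would, in place of code of your own. Each camera call takes 0.05 s, during which the arm holds its last target. There are 200 camera calls.

## Working session

There is one attempt and no reset: what is moved stays moved. The work goes in short steps, Python scripts to look and compute and a tool call to move; the robot and the scene stay as the last step left them, time stands still between calls to the robot, and variables do not carry over. Pictures are saved under pics/ and viewed, about 8 in all and at most 12, crops included, and the job is handed in when it is done.

Besides the shell and the picture viewer there is one more tool, called after ">>>" as name([rows], argument=value, ...), one row to a line, values as JSON. jog_arm: Moves the arm, as the interface text tells. Its arguments: {"type":"object","properties":{"plan":{"type":"array","items":{"type":"object","properties":{"hand":{"type":"number"},"translation":{"type":"array","items":{"type":"number"}},"turn":{"type":"array","items":{"type":"number"}}}}},"squeeze":{"type":"number"}},"required":["plan"]}

```bash
mkdir -p pics; ls
cat > h.py <<'E'
import numpy as np, cv2
from rig import env
def cam(n):
    m=env.camera_model(n); return np.array(m["intrinsics"]),np.array(m["view"]),m
def shot(n,name):
    K,V,m=cam(n); im,d=env.get_image(n); np.savez(f"pics/{name}.npz",im=im,d=d,K=K,V=V); cv2.imwrite(f"pics/{name}.png",cv2.cvtColor(im,cv2.COLOR_RGB2BGR)); return im,d,K,V
def world(K,V,d):
    v,u=np.mgrid[:d.shape[0],:d.shape[1]]
    p=np.stack([(u-K[0,2])/K[0,0]*d,-(v-K[1,2])/K[1,1]*d,-d],-1)
    return (p-V[:3,3])@V[:3,:3]
E
python3 - <<'E'
from h import *
s=env.read_state(); print(s)
a=shot("top","t0");b=shot("side","s0")
for n in("top","side","wrist"):print(n,cam(n)[2])
E
```

```text
pics
{'time_s': 0.0, 'joint_positions': array([ 1.05341280e+00,  4.80853396e-01,  1.59681573e+00,  1.06424591e-05,
        1.06510696e+00, -4.66161070e-02]), 'qvel': array([ 8.89585231e-04, -3.44390951e-05,  1.15578740e-04, -9.21757770e-04,
        7.47208607e-04, -3.82101352e-05]), 'joint_torque': array([-2.75322142e-03, -9.50609636e+01, -4.30178905e+01, -1.10554936e-04,
        1.18699257e-02,  1.50083065e-05]), 'ee_pos': array([0.29463022, 0.57898642, 0.24968006]), 'ee_rot': array([-0.60262242,  0.60302034,  0.36923469, -0.36997087]), 'contact_force': array([ 0.29406797,  0.53964049, -0.22085999]), 'moment': array([ 0.06478788, -0.03269837, -0.03536345]), 'width': 0.08553195427751208}
top {'intrinsics': array([[426.94135262,   0.        , 254.40742388],
       [  0.        , 426.94135262, 188.64713008],
       [  0.        ,   0.        ,   1.        ]]), 'view': array([[-0.03029151, -0.9992616 , -0.02363652,  0.03948038],
       [ 0.99303765, -0.03277916,  0.11314486, -0.5926192 ],
       [-0.1138361 , -0.02004463,  0.99329731, -0.94627243],
       [ 0.        ,  0.        ,  0. 
[... 183 characters left out ...]
  1.        ]]), 'view': array([[ 0.99902228, -0.04404958, -0.00375803, -0.57489453],
       [ 0.02506871,  0.49442004,  0.86886154, -0.12335171],
       [-0.03641494, -0.86810625,  0.4950409 , -1.04322152],
       [ 0.        ,  0.        ,  0.        ,  1.        ]])}
wrist {'intrinsics': array([[274.58788023,   0.        , 256.34077955],
       [  0.        , 274.58788023, 189.23492123],
       [  0.        ,   0.        ,   1.        ]]), 'view': array([[ 0.45363393,  0.89118752, -0.00102856, -0.648674  ],
       [-0.85756079,  0.43620256, -0.27261113,  0.03453389],
       [-0.24249898,  0.12454771,  0.96212375, -0.37905037],
       [ 0.        ,  0.        ,  0.        ,  1.        ]])}
```

View pics/t0.png

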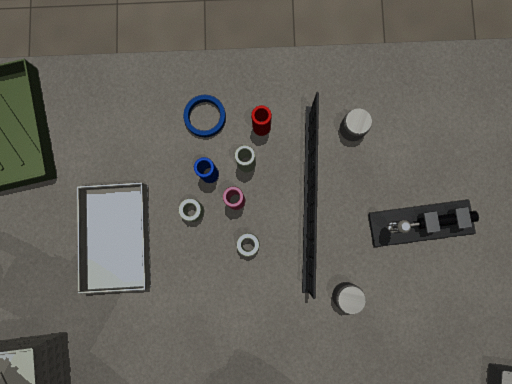

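View pics/s0.png

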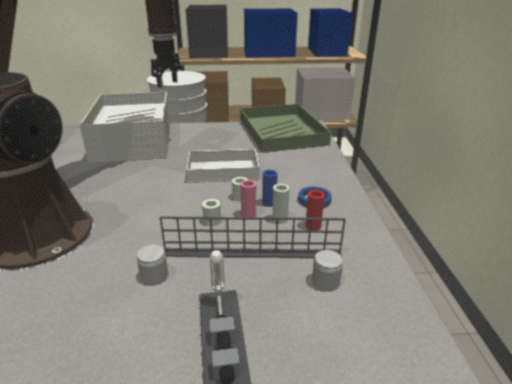

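Top view: three pale-green tubes, at (245,156), (190,210) and (248,245). Blue (205,168), pink (233,197) and red (261,120) are decoys. In the side view, the green tube at (281,200) is tall and slim, and the ones at (240,187) and (211,210) are short. So the long sleeve should be top (245,156). Next I measure positions.

Run:
```python
from h import *
z=np.load("pics/t0.npz");im,d,K,V=[z[k] for k in("im","d","K","V")]
W=world(K,V,d)
def ray(u,v,h):
    r=np.array([(u-K[0,2])/K[0,0],-(v-K[1,2])/K[1,1],-1])@V[:3,:3]; c=-V[:3,3]@V[:3,:3]
    return c+r*(h-c[2])/r[2]
def ring(n,u,v,r=18):
    w=W[v-r:v+r,u-r:u+r].reshape(-1,3); ok=d[v-r:v+r,u-r:u+r].ravel()>0; w=w[ok]
    t=np.percentile(w[:,2],97); top=w[w[:,2]>t-.008]
    m=(W[...,2]>t-.010)&(d>0); b=np.zeros_like(m);b[v-r:v+r,u-r:u+r]=1
    pts=np.argwhere(m&b)[:,::-1].astype(np.float32)
    (cx,cy),R=cv2.minEnclosingCircle(pts); p=ray(cx,cy,t); dd=R*2/K[0,0]*np.median(d[m&(b>0)])
    print(n,"top h %.3f"%t,"xy",p.round(4),"diam %.4f"%dd,"col",np.median(im[m&(b>0)],0))
for a in(("long",245,156),("A",190,210),("B",248,245),("pink",233,197,13),("blue",205,168,13),("red",261,120),("tinfar",357,124,22),("tinnear",351,298,22),("cage",400,228,14),("tape",205,116,26)):ring(*a)
for lo,hi,n,sl in((.04,.06,"bin",np.s_[170:300,70:155]),(.095,.125,"divider",np.s_[85:305,298:325])):
    w=W[sl].reshape(-1,3); m=(w[:,2]>lo)&(w[:,2]<hi); r=cv2.minAreaRect(w[m][:,:2].astype(np.float32)*1000); print(n,r,m.sum())
    print(cv2.boxPoints(r).round(0).tolist())
w=W[195:250,365:480].reshape(-1,3);m=(w[:,2]>.006)&(w[:,2]<.018);r=cv2.minAreaRect(w[m][:,:2].astype(np.float32)*1000);print("base",r)
cv2.imwrite("pics/crop1.png",cv2.resize(cv2.cvtColor(im[90:270,160:280],cv2.COLOR_RGB2BGR),None,fx=3.3,fy=3.3,interpolation=cv2.INTER_CUBIC))
```

```text
long top h 0.107 xy [0.6582 0.0382 0.1073] diam 0.0438 col [159.5 164.5 161.5]
A top h 0.063 xy [0.5489 0.1655 0.0628] diam 0.0505 col [164. 169. 170.]
B top h 0.063 xy [0.4678 0.0389 0.0631] diam 0.0497 col [165. 170. 174.]
pink top h 0.108 xy [0.5706 0.0654 0.108 ] diam 0.0435 col [164. 110. 135.]
blue top h 0.108 xy [0.6353 0.1261 0.1079] diam 0.0440 col [ 29.  68. 153.]
red top h 0.107 xy [ 7.451e-01 -3.000e-04  1.072e-01] diam 0.0440 col [161.  25.  20.]
tinfar top h 0.073 xy [ 0.7324 -0.2155  0.0733] diam 0.0610 col [160. 160. 154.]
tinnear top h 0.073 xy [ 0.3446 -0.1776  0.0732] diam 0.0628 col [152. 151. 146.]
cage top h 0.147 xy [ 0.4959 -0.2776  0.1465] diam 0.0256 col [106. 103.  97.]
tape top h 0.027 xy [0.7743 0.1347 0.0274] diam 0.0996 col [ 20.  59. 117.]
bin ((493.8970947265625, 347.50494384765625), (240.54405212402344, 151.76869201660156), 1.54801344871521) 1000
[[372.0, 420.0], [376.0, 268.0], [616.0, 275.0], [612.0, 427.0]]
divider ((573.01806640625, -109.42256164550781), (6.330605506896973, 436.8036193847656), 86.37982177734375) 601
[[355.0, -99.0], [791.0, -126.0], [791.0, -120.0], [355.0, -92.0]]
base ((507.82501220703125, -365.719482421875), (249.6002197265625, 116.12940216064453), 87.69248962402344)
```

View pics/crop1.png

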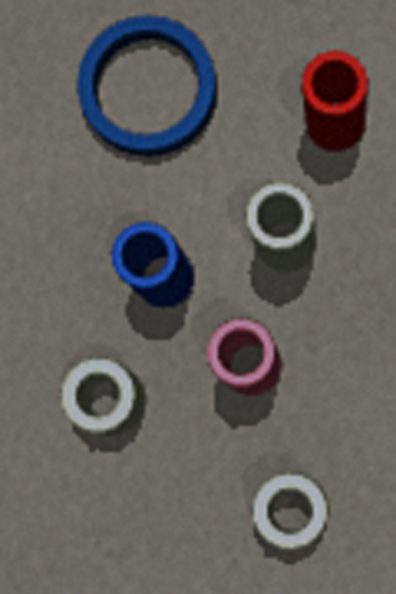

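The crop confirms it. Green (245,156) is slim at 44 mm and tall at 107 mm, so it is long_sleeve. Greens (190,210) and (248,245) are 50 mm across and 63 mm high, so they are the stubs. Sizes match the description, with heights reading about 2.5 mm high. The start yaw of 63° gives finger clearance at every grasp, so no turns are needed. Moving above stub A.

>>> jog_arm([
  {"hand": 0.085, "translation": [-0.028, 0.01, -0.046], "turn": [0, 0, 0]},
  {"hand": 0.085, "translation": [-0.028, 0.01, -0.046], "turn": [0, 0, 0]},
  {"hand": 0.085, "translation": [-0.028, 0.01, -0.046], "turn": [0, 0, 0]},
  {"hand": 0.085, "translation": [-0.028, 0.01, -0.046], "turn": [0, 0, 0]},
  {"hand": 0.085, "translation": [-0.028, 0.01, -0.046], "turn": [0, 0, 0]},
  {"hand": 0.085, "translation": [-0.028, 0.01, -0.046], "turn": [0, 0, 0]},
  {"hand": 0.085, "translation": [-0.028, 0.01, -0.046], "turn": [0, 0, 0]},
  {"hand": 0.085, "translation": [-0.028, 0.01, -0.046], "turn": [0, 0, 0]},
  {"hand": 0.085, "translation": [-0.028, 0.01, -0.046], "turn": [0, 0, 0]},
  {"hand": 0.085, "translation": [0, 0, 0], "turn": [0, 0, 0]},
], squeeze=30)

```text
time_s: 1.35
ee_pos: [0.5506, 0.1638, 0.1593]
ee_rot: [-0.604, 0.604, 0.368, -0.369]
contact_force: [-0.0, 0.7, 0.3]
width: 0.0848
```

```bash
cat >> h.py <<'E'
from scipy.spatial.transform import Rotation as Ro
def delta(t):
    s=env.read_state(); q=np.array(s["ee_rot"]); R=Ro.from_quat(q[[1,2,3,0]])
    print("at",s["ee_pos"].round(4),"tilt",(R.as_matrix()[:,1]).round(4),"tool delta",R.inv().apply(np.array(t)-s["ee_pos"]).round(4),"w",round(s["width"],4),"t",round(s["time_s"],2))
def rings(n,name,zlo,zhi,lo,hi,green=True):
    im,d,K,V=shot(n,name); W=world(K,V,d)
    m=(d>0)&(W[...,2]>zlo)&(W[...,2]<zhi)&(W[...,0]>lo[0])&(W[...,0]<hi[0])&(W[...,1]>lo[1])&(W[...,1]<hi[1])
    k,l,st,c=cv2.connectedComponentsWithStats(m.astype(np.uint8))
    for i in range(1,k):
        if st[i,4]<60: continue
        w=W[l==i]; (x,y),r=cv2.minEnclosingCircle(w[:,:2].astype(np.float32)*1000)
        print(n,"px",c[i].round(),"n",st[i,4],"xy",round(x,1),round(y,1),"r",round(r,1),"z",np.median(w[:,2]).round(4),"col",np.median(im[l==i],0))
E
python3 - <<'E'
from h import *
rings("wrist","w1",.05,.07,(.4,.1),(.7,.23))
delta((.549,.165,.036))
E
```

```text
wrist px [258. 192.] n 1812 xy 548.3 165.7 r 25.0 z 0.0598 col [185.  188.  168.5]
wrist px [262. 275.] n 517 xy 631.4 127.4 r 21.5 z 0.0605 col [ 9. 32. 74.]
at [0.5498 0.1653 0.1596] tilt [-1.1e-03 -3.0e-04 -1.0e+00] tool delta [-0.0006  0.1236  0.0005] w 0.0852 t 1.4
```

>>> jog_arm([
  {"hand": 0.085, "translation": [0, 0.031, 0], "turn": [0, 0, 0]},
  {"hand": 0.085, "translation": [0, 0.031, 0], "turn": [0, 0, 0]},
  {"hand": 0.085, "translation": [0, 0.031, 0], "turn": [0, 0, 0]},
  {"hand": 0.085, "translation": [0, 0.03, 0], "turn": [0, 0, 0]},
  {"hand": 0.07, "translation": [0, 0, 0], "turn": [0, 0, 0]},
  {"hand": 0.04, "translation": [0, 0, 0], "turn": [0, 0, 0]},
  {"hand": 0.04, "translation": [0, 0, 0], "turn": [0, 0, 0]},
  {"hand": 0.04, "translation": [0, 0, 0], "turn": [0, 0, 0]},
  {"hand": 0.04, "translation": [0, 0, 0], "turn": [0, 0, 0]},
  {"hand": 0.04, "translation": [0, 0, 0], "turn": [0, 0, 0]},
], squeeze=30)

```text
time_s: 2.65
ee_pos: [0.5502, 0.1673, 0.0385]
ee_rot: [-0.603, 0.603, 0.37, -0.369]
contact_force: [-1.1, 2.7, 9.6]
width: 0.0503
```

>>> jog_arm([
  {"hand": 0.04, "translation": [0, -0.03, 0], "turn": [0, 0, 0]},
  {"hand": 0.04, "translation": [0, -0.05, 0], "turn": [0, 0, 0]},
  {"hand": 0.04, "translation": [0.032, 0, 0.0163], "turn": [0, 0, 0]},
  {"hand": 0.04, "translation": [0.032, 0, 0.0163], "turn": [0, 0, 0]},
  {"hand": 0.04, "translation": [0.032, 0, 0.0163], "turn": [0, 0, 0]},
  {"hand": 0.04, "translation": [0.032, 0, 0.0163], "turn": [0, 0, 0]},
  {"hand": 0.04, "translation": [0.032, 0, 0.0163], "turn": [0, 0, 0]},
  {"hand": 0.04, "translation": [0, 0, 0], "turn": [0, 0, 0]},
  {"hand": 0.04, "translation": [0, 0.03, 0], "turn": [0, 0, 0]},
  {"hand": 0.04, "translation": [0, 0.03, 0], "turn": [0, 0, 0]},
])

```text
time_s: 3.9
ee_pos: [0.5497, 0.3459, 0.0574]
ee_rot: [-0.603, 0.603, 0.37, -0.369]
contact_force: [0.9, -1.1, -0.7]
width: 0.0502
```

Run:
```python
from h import *
delta((.549,.347,.042))
print(env.read_state()["contact_force"])
```

```text
at [0.5497 0.3459 0.0574] tilt [ 1.e-03  4.e-04 -1.e+00] tool delta [0.0007 0.0154 0.0011] w 0.0502 t 3.9
[ 0.8673449  -1.09363416 -0.7401349 ]
```

Lower, open partly (70 mm), then retreat upward.

>>> jog_arm([
  {"hand": 0.04, "translation": [0, 0.008, 0], "turn": [0, 0, 0]},
  {"hand": 0.04, "translation": [0, 0.008, 0], "turn": [0, 0, 0]},
  {"hand": 0.04, "translation": [0, 0, 0], "turn": [0, 0, 0]},
  {"hand": 0.07, "translation": [0, 0, 0], "turn": [0, 0, 0]},
  {"hand": 0.07, "translation": [0, 0, 0], "turn": [0, 0, 0]},
  {"hand": 0.07, "translation": [0, 0, 0], "turn": [0, 0, 0]},
  {"hand": 0.07, "translation": [0, -0.01, 0], "turn": [0, 0, 0]},
  {"hand": 0.07, "translation": [0, -0.03, 0], "turn": [0, 0, 0]},
  {"hand": 0.085, "translation": [0, -0.06, 0], "turn": [0, 0, 0]},
  {"hand": 0.085, "translation": [0, -0.02, 0], "turn": [0, 0, 0]},
])

```text
time_s: 5.15
ee_pos: [0.5508, 0.3473, 0.1656]
ee_rot: [-0.603, 0.603, 0.371, -0.368]
contact_force: [1.0, -0.5, 0.3]
width: 0.0846
```

Run:
```python
from h import *
rings("wrist","w2",.055,.085,(.39,.29),(.6,.41))
delta((.468,.039,.15))
```

```text
wrist px [255. 193.] n 1752 xy 549.4 346.2 r 24.9 z 0.0639 col [173. 175. 157.]
at [0.5512 0.3476 0.167 ] tilt [ 0.0056  0.0031 -1.    ] tool delta [-0.3129  0.0155 -0.0657] w 0.0848 t 5.2
```

Stub A stands in the bin (549,346), with its top at 64 mm. Moving to stub B.

>>> jog_arm([
  {"hand": 0.085, "translation": [-0.045, 0.002, -0.0095], "turn": [0, 0, 0]},
  {"hand": 0.085, "translation": [-0.045, 0.002, -0.0095], "turn": [0, 0, 0]},
  {"hand": 0.085, "translation": [-0.045, 0.002, -0.0095], "turn": [0, 0, 0]},
  {"hand": 0.085, "translation": [-0.045, 0.002, -0.0095], "turn": [0, 0, 0]},
  {"hand": 0.085, "translation": [-0.045, 0.002, -0.0095], "turn": [0, 0, 0]},
  {"hand": 0.085, "translation": [-0.045, 0.002, -0.0095], "turn": [0, 0, 0]},
  {"hand": 0.085, "translation": [-0.043, 0.002, -0.0085], "turn": [0, 0, 0]},
  {"hand": 0.085, "translation": [0, 0, 0], "turn": [0, 0, 0]},
  {"hand": 0.085, "translation": [0, 0, 0], "turn": [0, 0, 0]},
  {"hand": 0.085, "translation": [0, 0, 0], "turn": [0, 0, 0]},
])

```text
time_s: 6.45
ee_pos: [0.4663, 0.0386, 0.1475]
ee_rot: [-0.603, 0.603, 0.37, -0.37]
contact_force: [0.6, -0.2, 0.6]
width: 0.0847
```

Run:
```python
from h import *
rings("wrist","w3",.05,.07,(.4,-.02),(.54,.1))
delta((.468,.039,.036))
```

```text
wrist px [257. 200.] n 2005 xy 466.8 38.0 r 25.0 z 0.0598 col [189. 191. 171.]
at [0.4662 0.0386 0.1474] tilt [ 4.e-04  1.e-04 -1.e+00] tool delta [ 0.0011  0.1114 -0.0014] w 0.0851 t 6.5
```

>>> jog_arm([
  {"hand": 0.085, "translation": [0, 0.03, 0], "turn": [0, 0, 0]},
  {"hand": 0.085, "translation": [0, 0.03, 0], "turn": [0, 0, 0]},
  {"hand": 0.085, "translation": [0, 0.03, 0], "turn": [0, 0, 0]},
  {"hand": 0.085, "translation": [0, 0.02, 0], "turn": [0, 0, 0]},
  {"hand": 0.07, "translation": [0, 0, 0], "turn": [0, 0, 0]},
  {"hand": 0.04, "translation": [0, 0, 0], "turn": [0, 0, 0]},
  {"hand": 0.04, "translation": [0, 0, 0], "turn": [0, 0, 0]},
  {"hand": 0.04, "translation": [0, 0, 0], "turn": [0, 0, 0]},
  {"hand": 0.04, "translation": [0, 0, 0], "turn": [0, 0, 0]},
  {"hand": 0.04, "translation": [0, 0, 0], "turn": [0, 0, 0]},
])

```text
time_s: 7.75
ee_pos: [0.4664, 0.0379, 0.0381]
ee_rot: [-0.603, 0.603, 0.37, -0.369]
contact_force: [-0.2, 2.6, 9.7]
width: 0.0487
```

>>> jog_arm([
  {"hand": 0.04, "translation": [0, -0.03, 0], "turn": [0, 0, 0]},
  {"hand": 0.04, "translation": [0, -0.05, 0], "turn": [0, 0, 0]},
  {"hand": 0.04, "translation": [0.044, 0, 0.0275], "turn": [0, 0, 0]},
  {"hand": 0.04, "translation": [0.044, 0, 0.0275], "turn": [0, 0, 0]},
  {"hand": 0.04, "translation": [0.044, 0, 0.0275], "turn": [0, 0, 0]},
  {"hand": 0.04, "translation": [0.044, 0, 0.0275], "turn": [0, 0, 0]},
  {"hand": 0.04, "translation": [0.044, 0, 0.0275], "turn": [0, 0, 0]},
  {"hand": 0.04, "translation": [0.044, 0, 0.0275], "turn": [0, 0, 0]},
  {"hand": 0.04, "translation": [0, 0, 0], "turn": [0, 0, 0]},
  {"hand": 0.04, "translation": [0, 0.03, 0], "turn": [0, 0, 0]},
])

```text
time_s: 9.0
ee_pos: [0.4395, 0.3491, 0.0888]
ee_rot: [0.603, -0.603, -0.371, 0.369]
contact_force: [-0.8, -1.0, -0.4]
width: 0.0486
```

Run:
```python
from h import *
delta((.439,.347,.042))
```

```text
at [0.4395 0.3491 0.0888] tilt [ 0.0033  0.0022 -1.    ] tool delta [-0.0022  0.0468 -0.0004] w 0.0486 t 9.0
```

>>> jog_arm([
  {"hand": 0.04, "translation": [-0.002, 0.025, 0], "turn": [0, 0, 0]},
  {"hand": 0.04, "translation": [0, 0.015, 0], "turn": [0, 0, 0]},
  {"hand": 0.04, "translation": [0, 0.006, 0], "turn": [0, 0, 0]},
  {"hand": 0.04, "translation": [0, 0, 0], "turn": [0, 0, 0]},
  {"hand": 0.07, "translation": [0, 0, 0], "turn": [0, 0, 0]},
  {"hand": 0.07, "translation": [0, 0, 0], "turn": [0, 0, 0]},
  {"hand": 0.07, "translation": [0, 0, 0], "turn": [0, 0, 0]},
  {"hand": 0.07, "translation": [0, -0.01, 0], "turn": [0, 0, 0]},
  {"hand": 0.085, "translation": [0, -0.05, 0], "turn": [0, 0, 0]},
  {"hand": 0.085, "translation": [0, -0.06, 0], "turn": [0, 0, 0]},
])

```text
time_s: 10.25
ee_pos: [0.437, 0.3457, 0.1625]
ee_rot: [-0.603, 0.603, 0.369, -0.37]
contact_force: [0.9, 0.5, 0.4]
width: 0.0847
```

>>> jog_arm([
  {"hand": 0.085, "translation": [0, -0.04, 0], "turn": [0, 0, 0]},
  {"hand": 0.085, "translation": [0, 0, 0], "turn": [0, 0, 0]},
  {"hand": 0.085, "translation": [0, 0, 0], "turn": [0, 0, 0]},
  {"hand": 0.085, "translation": [0, 0, 0], "turn": [0, 0, 0]},
  {"hand": 0.085, "translation": [0, 0, 0], "turn": [0, 0, 0]},
  {"hand": 0.085, "translation": [0, 0, 0], "turn": [0, 0, 0]},
  {"hand": 0.085, "translation": [0, 0, 0], "turn": [0, 0, 0]},
  {"hand": 0.085, "translation": [0, 0, 0], "turn": [0, 0, 0]},
  {"hand": 0.085, "translation": [0, 0, 0], "turn": [0, 0, 0]},
  {"hand": 0.085, "translation": [0, 0, 0], "turn": [0, 0, 0]},
])

```text
time_s: 11.5
ee_pos: [0.4376, 0.3462, 0.2013]
ee_rot: [-0.603, 0.603, 0.37, -0.37]
contact_force: [0.9, 0.1, 0.2]
width: 0.0848
```

Run:
```python
from h import *
rings("wrist","w4",.055,.085,(.39,.29),(.6,.41))
rings("top","t4",.095,.12,(.55,-.06),(.8,.15))
delta((.658,.038,.18))
```

```text
wrist px [257. 185.] n 1334 xy 438.2 345.4 r 24.9 z 0.0639 col [175. 176. 164.]
wrist px [303. 272.] n 1189 xy 548.8 346.3 r 25.0 z 0.0636 col [169. 173. 151.]
top px [261. 115.] n 203 xy 746.7 -0.1 r 22.0 z 0.1057 col [164.  25.  21.]
top px [245. 155.] n 194 xy 659.2 38.2 r 22.0 z 0.1059 col [163.  169.  163.5]
top px [204. 167.] n 200 xy 636.5 127.2 r 22.0 z 0.106 col [ 29.   71.  156.5]
top px [233. 196.] n 183 xy 571.0 65.9 r 21.9 z 0.1061 col [168. 113. 139.]
at [0.4376 0.3462 0.2014] tilt [ 1.e-04  1.e-04 -1.e+00] tool delta [-0.1747  0.0214 -0.3362] w 0.0849 t 11.6
```

View pics/w4.png

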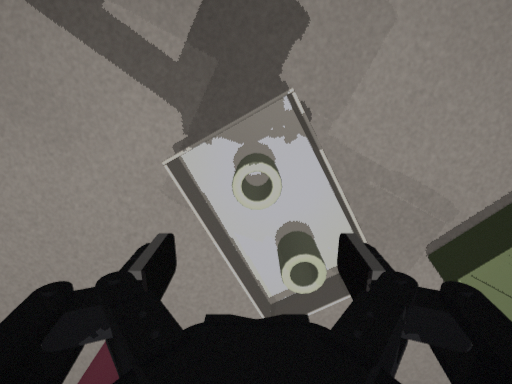

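Both stubs stand in the bin, at pixels (257,185) and (303,272). Next is the long sleeve.

>>> jog_arm([
  {"hand": 0.085, "translation": [-0.022, 0.0025, -0.042], "turn": [0, 0, 0]},
  {"hand": 0.085, "translation": [-0.022, 0.0025, -0.042], "turn": [0, 0, 0]},
  {"hand": 0.085, "translation": [-0.022, 0.0025, -0.042], "turn": [0, 0, 0]},
  {"hand": 0.085, "translation": [-0.022, 0.0025, -0.042], "turn": [0, 0, 0]},
  {"hand": 0.085, "translation": [-0.022, 0.0025, -0.042], "turn": [0, 0, 0]},
  {"hand": 0.085, "translation": [-0.022, 0.0025, -0.042], "turn": [0, 0, 0]},
  {"hand": 0.085, "translation": [-0.022, 0.0025, -0.042], "turn": [0, 0, 0]},
  {"hand": 0.085, "translation": [-0.021, 0.0025, -0.042], "turn": [0, 0, 0]},
  {"hand": 0.085, "translation": [0, 0, 0], "turn": [0, 0, 0]},
  {"hand": 0.085, "translation": [0, 0, 0], "turn": [0, 0, 0]},
])

```text
time_s: 12.85
ee_pos: [0.6573, 0.0378, 0.181]
ee_rot: [0.603, -0.603, -0.369, 0.37]
contact_force: [-0.3, -0.2, -1.0]
width: 0.085
```

Run:
```python
from h import *
rings("wrist","w5",.095,.115,(.55,-.06),(.8,.15))
delta((.658,.038,.076))
```

```text
wrist px [234.  80.] n 1904 xy 570.1 64.8 r 22.0 z 0.1049 col [173.  99. 118.]
wrist px [353. 126.] n 1917 xy 635.4 125.9 r 22.0 z 0.1047 col [ 36.  92. 170.]
wrist px [257. 206.] n 1529 xy 658.2 37.5 r 21.8 z 0.1047 col [169. 172. 152.]
wrist px [263. 299.] n 898 xy 745.0 -0.7 r 21.8 z 0.1041 col [161.   6.   3.]
at [0.6571 0.0383 0.1812] tilt [-7.e-04  1.e-04 -1.e+00] tool delta [ 0.0002  0.1052 -0.001 ] w 0.0846 t 12.9
```

View pics/w5.png

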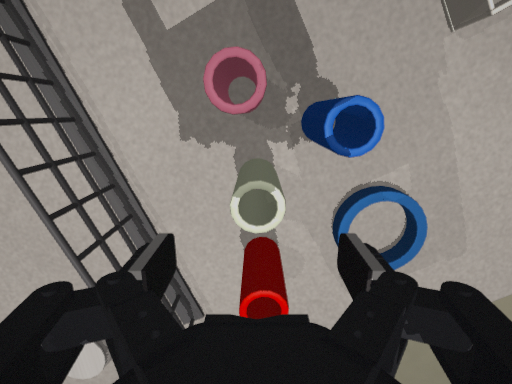

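The green long sleeve is at (257,206), centred between the fingers. Blue and red are clear of both. Descend and grip.

>>> jog_arm([
  {"hand": 0.085, "translation": [0, 0.03, -0.001], "turn": [0, 0, 0]},
  {"hand": 0.085, "translation": [0, 0.03, 0], "turn": [0, 0, 0]},
  {"hand": 0.085, "translation": [0, 0.025, 0], "turn": [0, 0, 0]},
  {"hand": 0.085, "translation": [0, 0.02, 0], "turn": [0, 0, 0]},
  {"hand": 0.07, "translation": [0, 0, 0], "turn": [0, 0, 0]},
  {"hand": 0.035, "translation": [0, 0, 0], "turn": [0, 0, 0]},
  {"hand": 0.035, "translation": [0, 0, 0], "turn": [0, 0, 0]},
  {"hand": 0.035, "translation": [0, 0, 0], "turn": [0, 0, 0]},
  {"hand": 0.035, "translation": [0, 0, 0], "turn": [0, 0, 0]},
  {"hand": 0.035, "translation": [0, 0, 0], "turn": [0, 0, 0]},
], squeeze=35)

```text
time_s: 14.15
ee_pos: [0.6594, 0.0374, 0.0776]
ee_rot: [-0.602, 0.603, 0.37, -0.369]
contact_force: [-0.5, 1.5, 7.9]
width: 0.0433
```

>>> jog_arm([
  {"hand": 0.035, "translation": [0, -0.03, 0], "turn": [0, 0, 0]},
  {"hand": 0.035, "translation": [0, -0.04, 0], "turn": [0, 0, 0]},
  {"hand": 0.035, "translation": [0, -0.04, 0], "turn": [0, 0, 0]},
  {"hand": 0.035, "translation": [0, -0.04, 0], "turn": [0, 0, 0]},
  {"hand": 0.035, "translation": [0, -0.04, 0], "turn": [0, 0, 0]},
  {"hand": 0.035, "translation": [0, -0.01, 0], "turn": [0, 0, 0]},
  {"hand": 0.035, "translation": [0, 0, 0], "turn": [0, 0, 0]},
  {"hand": 0.035, "translation": [0, 0, 0], "turn": [0, 0, 0]},
  {"hand": 0.035, "translation": [0, 0, 0], "turn": [0, 0, 0]},
  {"hand": 0.035, "translation": [0, 0, 0], "turn": [0, 0, 0]},
])

```text
time_s: 15.4
ee_pos: [0.6583, 0.0373, 0.2755]
ee_rot: [0.603, -0.603, -0.369, 0.37]
contact_force: [-1.0, -0.2, -0.8]
width: 0.0433
```

Run:
```python
from h import *
delta((.496,-.2776,.277))
rings("wrist","w6",.27,.33,(.6,-.03),(.72,.1))
shot("side","s6")
```

```text
at [0.6583 0.0373 0.2755] tilt [-0.0013  0.     -1.    ] tool delta [-0.3543 -0.0013  0.0018] w 0.0433 t 15.4
wrist px [257. 285.] n 23438 xy 647.3 42.1 r 60.2 z 0.3087 col [28. 28. 31.]
```

View pics/s6.png

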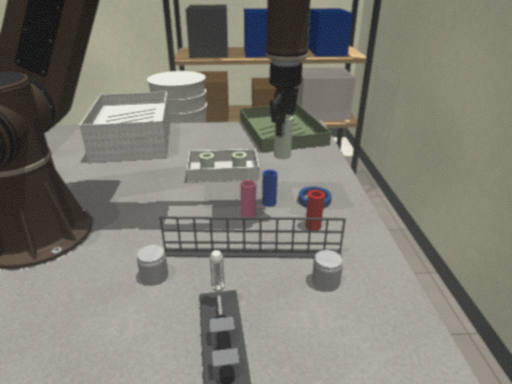

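The side view shows the sleeve held upright at (284,140) and both stubs in the bin. Carry it over the divider at about 0.2 m bottom height.

>>> jog_arm([
  {"hand": 0.035, "translation": [-0.02, 0, 0], "turn": [0, 0, 0]},
  {"hand": 0.035, "translation": [-0.04, 0, 0], "turn": [0, 0, 0]},
  {"hand": 0.035, "translation": [-0.04, 0, 0], "turn": [0, 0, 0]},
  {"hand": 0.035, "translation": [-0.04, 0, 0], "turn": [0, 0, 0]},
  {"hand": 0.035, "translation": [-0.04, 0, 0.001], "turn": [0, 0, 0]},
  {"hand": 0.035, "translation": [-0.04, 0, 0.001], "turn": [0, 0, 0]},
  {"hand": 0.035, "translation": [-0.04, 0, 0], "turn": [0, 0, 0]},
  {"hand": 0.035, "translation": [-0.04, 0, 0], "turn": [0, 0, 0]},
  {"hand": 0.035, "translation": [-0.035, 0, 0], "turn": [0, 0, 0]},
  {"hand": 0.035, "translation": [-0.019, 0, 0], "turn": [0, 0, 0]},
])

```text
time_s: 16.75
ee_pos: [0.4947, -0.279, 0.2764]
ee_rot: [-0.603, 0.603, 0.369, -0.369]
contact_force: [0.1, -0.4, 0.7]
width: 0.0434
```

Run:
```python
from h import *
im,d,K,V=shot("side","s7"); W=world(K,V,d)
delta((.496,-.2776,.277))
box=lambda a,b:(d>0)&np.all((W>a)&(W<b),-1)
for n,a,b in(("cage",(.46,-.32,.07),(.53,-.24,.152)),("sleeve",(.44,-.34,.165),(.55,-.22,.245))):
    m=box(a,b); p=np.argwhere(m)[:,::-1]; w=W[m]
    if len(w)==0: print(n,"none"); continue
    print(n,len(w),"px",p.min(0),p.max(0),"W min",w.min(0).round(4),"max",w.max(0).round(4))
    for z in np.arange(a[2],b[2],.01):
        s=w[abs(w[:,2]-z)<.005]
        if len(s)>3: print(" z%.3f x %.4f..%.4f mid %.4f  ymax %.4f"%(z,s[:,0].min(),s[:,0].max(),(s[:,0].min()+s[:,0].max())/2,s[:,1].min()))
cv2.imwrite("pics/c7.png",cv2.resize(cv2.cvtColor(im[60:330,140:300],cv2.COLOR_RGB2BGR),None,fx=2.2,fy=2.2))
```

```text
at [ 0.4943 -0.2801  0.2764] tilt [-4.e-04 -8.e-04 -1.e+00] tool delta [ 0.003  -0.0006 -0.0004] w 0.0432 t 16.8
cage 351 px [210 250] [224 286] W min [ 0.4846 -0.2953  0.0702] max [ 0.5104 -0.2696  0.1469]
 z0.070 x 0.4863..0.5103 mid 0.4983  ymax -0.2927
 z0.080 x 0.4846..0.5087 mid 0.4967  ymax -0.2939
 z0.090 x 0.4851..0.5092 mid 0.4972  ymax -0.2939
 z0.100 x 0.4856..0.5096 mid 0.4976  ymax -0.2942
 z0.110 x 0.4861..0.5099 mid 0.4980  ymax -0.2940
 z0.120 x 0.4847..0.5102 mid 0.4974  ymax -0.2941
 z0.130 x 0.4852..0.5104 mid 0.4978  ymax -0.2953
 z0.140 x 0.4857..0.5091 mid 0.4974  ymax -0.2947
 z0.150 x 0.4918..0.5055 mid 0.4986  ymax -0.2901
sleeve 486 px [201 210] [225 235] W min [ 0.4746 -0.3029  0.2001] max [ 0.5177 -0.2778  0.2449]
 z0.205 x 0.4746..0.5173 mid 0.4960  ymax -0.3013
 z0.215 x 0.4754..0.5176 mid 0.4965  ymax -0.3017
 z0.225 x 0.4747..0.5177 mid 0.4962  ymax -0.3029
 z0.235 x 0.4750..0.5166 mid 0.4958  ymax -0.3023
```

View pics/c7.png

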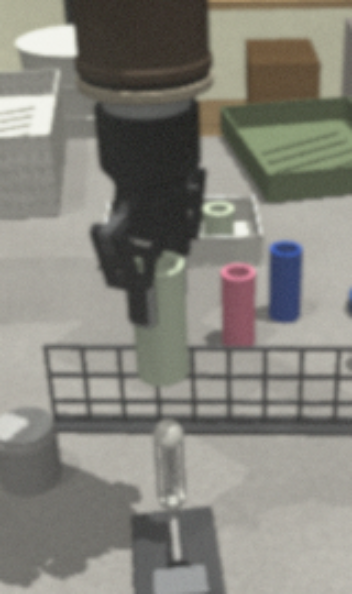

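The sleeve and cage are aligned to about 2 mm in the side view: cage centre ≈ (0.496, −0.2795), sleeve bottom ≈ 0.199. Small correction, then lower to ≈ 0.160.

>>> jog_arm([
  {"hand": 0.035, "translation": [0.001, 0, -0.001], "turn": [0, 0, 0]},
  {"hand": 0.035, "translation": [0, 0, 0], "turn": [0, 0, 0]},
  {"hand": 0.035, "translation": [0, 0.01, 0], "turn": [0, 0, 0]},
  {"hand": 0.035, "translation": [0, 0.01, 0], "turn": [0, 0, 0]},
  {"hand": 0.035, "translation": [0, 0.01, 0], "turn": [0, 0, 0]},
  {"hand": 0.035, "translation": [0, 0.008, 0], "turn": [0, 0, 0]},
  {"hand": 0.035, "translation": [0, 0, 0], "turn": [0, 0, 0]},
  {"hand": 0.035, "translation": [0, 0, 0], "turn": [0, 0, 0]},
  {"hand": 0.035, "translation": [0, 0, 0], "turn": [0, 0, 0]},
  {"hand": 0.035, "translation": [0, 0, 0], "turn": [0, 0, 0]},
])

```text
time_s: 18.05
ee_pos: [0.4977, -0.2769, 0.2386]
ee_rot: [-0.603, 0.603, 0.37, -0.37]
contact_force: [0.3, 0.4, -0.2]
width: 0.0431
```

Run:
```python
from h import *
im,d,K,V=shot("side","s8"); W=world(K,V,d)
delta((.496,-.2795,.2375))
for n,a,b in(("cage",(.46,-.32,.09),(.53,-.24,.152)),("sleeve",(.44,-.34,.1535),(.55,-.22,.195))):
    w=W[(d>0)&np.all((W>a)&(W<b),-1)]
    print(n,len(w),"W min",w.min(0).round(4),"max",w.max(0).round(4))
    for z in np.arange(a[2],b[2],.01):
        s=w[abs(w[:,2]-z)<.005]
        if len(s)>3: print(" z%.3f x mid %.4f w %.4f ymin %.4f"%(z,(s[:,0].min()+s[:,0].max())/2,np.ptp(s[:,0]),s[:,1].min()))
rings("top","t8",.025,.04,(.7,.05),(.85,.2)); 
W=world(np.load("pics/t8.npz")["K"],np.load("pics/t8.npz")["V"],np.load("pics/t8.npz")["d"])
for n,a,b in(("far",(.68,-.27,.06),(.78,-.16,.08)),("near",(.3,-.24,.06),(.4,-.12,.08)),("stubs",(.38,.28,.055),(.6,.41,.08))):
    w=W[np.all((W>a)&(W<b),-1)]; print(n,len(w),w.min(0).round(3),w.max(0).round(3)) if len(w) else print(n,0)
```

```text
at [ 0.4976 -0.2769  0.2385] tilt [ 4.e-04 -3.e-04 -1.e+00] tool delta [-0.0031  0.001   0.0003] w 0.0435 t 18.1
cage 276 W min [ 0.4846 -0.2956  0.0902] max [ 0.5104 -0.2699  0.1479]
 z0.090 x mid 0.4973 w 0.0238 ymin -0.2948
 z0.100 x mid 0.4976 w 0.0238 ymin -0.2933
 z0.110 x mid 0.4973 w 0.0254 ymin -0.2945
 z0.120 x mid 0.4975 w 0.0254 ymin -0.2952
 z0.130 x mid 0.4979 w 0.0251 ymin -0.2956
 z0.140 x mid 0.4975 w 0.0233 ymin -0.2950
 z0.150 x mid 0.4977 w 0.0155 ymin -0.2913
sleeve 319 W min [ 0.4777 -0.3006  0.1604] max [ 0.5205 -0.2807  0.1949]
 z0.164 x mid 0.4987 w 0.0417 ymin -0.3005
 z0.174 x mid 0.4991 w 0.0415 ymin -0.3006
 z0.184 x mid 0.4996 w 0.0413 ymin -0.3004
 z0.194 x mid 0.4991 w 0.0428 ymin -0.2997
top px [203. 105.] n 199 xy 775.3 135.6 r 49.2 z 0.0264 col [ 21.  63. 124.]
top px [203. 129.] n 120 xy 752.0 132.9 r 42.7 z 0.0263 col [ 21.  65. 128.]
far 594 [ 0.703 -0.246  0.06 ] [ 0.765 -0.186  0.076]
near 660 [ 0.315 -0.209  0.06 ] [ 0.374 -0.15   0.075]
stubs 589 [0.416 0.322 0.055] [0.573 0.371 0.071]
```

View pics/s8.png

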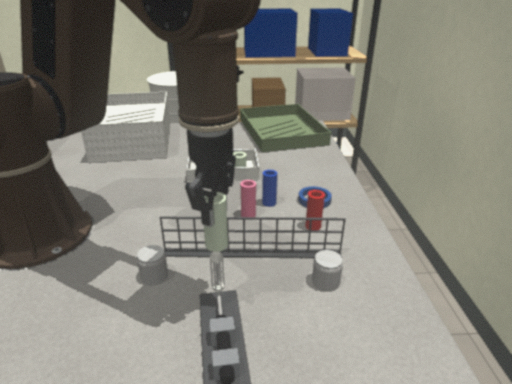

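The sleeve (215,222) is above the cage tip (217,257), about 3 mm off along tool x. One small correction, then settle.

>>> jog_arm([
  {"hand": 0.035, "translation": [-0.0015, 0, 0], "turn": [0, 0, 0]},
  {"hand": 0.035, "translation": [-0.0015, 0, 0], "turn": [0, 0, 0]},
  {"hand": 0.035, "translation": [0, 0, 0], "turn": [0, 0, 0]},
  {"hand": 0.035, "translation": [0, 0, 0], "turn": [0, 0, 0]},
  {"hand": 0.035, "translation": [0, 0, 0], "turn": [0, 0, 0]},
  {"hand": 0.035, "translation": [0, 0, 0], "turn": [0, 0, 0]},
  {"hand": 0.035, "translation": [0, 0, 0], "turn": [0, 0, 0]},
  {"hand": 0.035, "translation": [0, 0, 0], "turn": [0, 0, 0]},
  {"hand": 0.035, "translation": [0, 0, 0], "turn": [0, 0, 0]},
  {"hand": 0.035, "translation": [0, 0, 0], "turn": [0, 0, 0]},
])

```text
time_s: 19.4
ee_pos: [0.4962, -0.2795, 0.2383]
ee_rot: [-0.603, 0.603, 0.37, -0.37]
contact_force: [-0.1, 0.2, -1.0]
width: 0.0435
```

Run:
```python
from h import *
im,d,K,V=shot("side","s9"); W=world(K,V,d)
delta((.496,-.2795,.2375))
c=None
for n,a,b in(("cage",(.46,-.32,.09),(.53,-.24,.148)),("sleeve",(.44,-.34,.1535),(.55,-.22,.195))):
    w=W[(d>0)&np.all((W>a)&(W<b),-1)]
    print(n,"x mid",(w[:,0].min()+w[:,0].max())/2,"ymin",np.percentile(w[:,1],2),"z",w[:,2].min(),w[:,2].max())
s=env.read_state(); ok=abs(s["qvel"]).max()<.01 and .04<s["width"]<.047 and np.hypot(*(s["ee_pos"][:2]-[.496,-.2795]))<.003
print(ok)
if ok: print(env.hand_in())
```

```text
at [ 0.4962 -0.2795  0.2383] tilt [-1.e-04  0.e+00 -1.e+00] tool delta [-0.0001  0.0008  0.0001] w 0.0436 t 19.45
cage x mid 0.49753189445955803 ymin -0.2944165407000223 z 0.0902069154431977 0.14783854957576154
sleeve x mid 0.4973425045735651 ymin -0.3016473376464482 z 0.16156658558690679 0.19492974535284732
True
the job is handed in; nothing more can be done
None
```

The job is done and handed in at about 19.5 s of the 64 s allowed. Both short sleeves are in the white bin, and the long pale-green sleeve is held upright over the roller-frame cage. The hand-in reports no verdict, so the checks below are my own measurements.

- **Short sleeves:** both stand on the bin floor at (0.549, 0.346) and (0.438, 0.345), with their tops at 64 mm. A last top view still showed them there.
- **Long sleeve:** it went over the divider with its lower end about 0.2 m up. The gripper is now still, pointing straight down, with the fingers at 43.6 mm on the sleeve.
- **Centring on the cage:** in the last side view, the sleeve and cage axes agree within about 0.2 mm in x and 1.5–2 mm in y. The lower end is about 14–16 mm above the cage tip.
- **Bystanders:** the tins and tape measured where they started. I saw no sign of contact with the divider or the frame.
- **Disagreements:** the top camera read heights about 2.5 mm high. The top and side cameras put the cage's y about 3 mm apart, so I aimed between them.

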